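# Clean and set the viewing screen, load the specimen tray

## Task

Get the inspection station ready: swing the small viewing screen upright and turn it to face the blue cleaner canister, and only then press the canister's red cap right down and let it spring back. Next collect every specimen holder, unclipping those on the rail and picking up any that stands loose beside it, and set them all down in the green tray. When the tray is loaded, turn the screen to face the middle of the tray, tilted back 30 degrees, and leave the wooden block, the brass gauge and the white pot where they are.

Things in the scene. Friction and masses are not known exactly. Their poses are not given: they have to be found in the camera images.
- stand: fixed round cream foot of the viewing screen, 140 mm across. Origin: centre of its underside, on the vertical swivel axis. Its -x axis is where the screen faces at swivel 0.
- neck (a joint): swivel of the screen about the stand's vertical axis, rad, -1.4 to 1.4, positive anticlockwise seen from above, 0 = screen faces the stand's -x. Stiff: about 0.2 N m to turn; stays where it is left.
- screen (a joint): tilt of the screen about its horizontal width axis, rad, -0.3 to 0.9: 0 = upright, positive = leaning back (top edge away from the side it faces, so 30 degrees back = 0.524). Stiff: about 0.2 N m; stays where it is left.
- screen_center (a point): middle of the cream screen box (28 x 170 x 110 mm), where tilt and swivel axes cross, 130 mm above the table. Turns and tilts with the screen: its -x axis is the way the pale glass faces (black hood flaps stand 30 mm out on either side of the glass), y along the width (always level), z up the screen.
- screen_bar (a point): middle of the round black handle bar above the screen: 14 mm diameter, 116 mm long along the screen's y, 95 mm from the tilt axis (point screen_center) along the screen's z, with 33 mm clear between bar and screen top. Carried by two 8 mm posts 52 mm either side of the middle. Pinched from above, it turns between the pads as the screen tilts.
- can: blue cleaner canister with a white band, 64 mm diameter, on a 90 mm steel disc foot, fixed to the table about 180 mm from the stand. Origin: centre of its underside. Its -x axis is the way its nozzle points (towards the screen).
- can_nozzle (a point): nozzle of the canister, 160 mm above the table and 20 mm from the can's axis; the screen faces the canister when this point lies straight ahead of the glass.
- cap (a joint): travel of the red cap downward, m: 0 = up, 0.008 = fully down. Sprung: 2 N starts it, about 8 N holds it fully down; rises by itself when let go.
- cap_top (a point): middle of the top face of the round red cap, 32 mm diameter, 174 mm above the table when up.
- rail: fixed aluminium clip rail along its y, 18 wide (x), 266 long, top 60 mm up; origin: centre of its footprint. Places at y = -93, -31, 31, 93 mm between 4 mm plates 68 tall. Holders straddle it, feet 36 mm above the table, axes as the rail's; a sprung roller catches each: a straight upward pull of 8 to 15 N frees it within 8 mm; feet clear the plates after 35 mm of lift.
- tray: loose green open tray, outside 110 (x) x 370 (y) x 30 (z) mm, walls and floor 5 mm, 0.8 kg. Origin: centre of its underside. Five holders fit in a row along its y, 68 mm apart.
- holder1: blue specimen holder topped by a steel test bar, 38 (x) x 50 (y; bar 56) x 70 (z) mm, 0.14 kg; may be absent (None). Origin: its middle, 35 mm above its feet. Two legs 24 mm tall, astride the rail, under a 12 mm bridge, then a fin 12 thick (x), 44 long (y), 22 tall, then the bar, 12 x 12 along y: pinch fin and bar across x about 25 mm above the origin. In the tray it may stand or lie on its side.
- holder2: like holder1
- holder3: like holder1
- holder4: like holder1
- holder5: like holder1, but not on the rail: it starts standing loose on the table to the right of the rail
- woodblock: bystander: pale wooden block 70 x 130 x 45 mm; origin: centre of its underside. Leave alone.
- gauge: bystander: brass gauge weight 70 mm across, 55 mm tall; origin: centre of its underside. Leave alone.
- pot: bystander: white ceramic pot 70 mm across, 85 mm tall; origin: centre of its underside. Leave alone.

How it is judged:
On the way, in this order (a step that is already met when the one before it is completed fails the run):
1. the screen is upright and faces the canister (value of joint screen between -0.1 and 0.1 rad and y of can_nozzle in the frame of screen_center between -0.03 and 0.03 m and x of can_nozzle in the frame of screen_center below 0 m), for 0.3 s.
2. the canister's cap is pressed right down (value of joint cap above 0.006 m), for 0.1 s.
3. the cap has sprung back up (value of joint cap below 0.002 m), for 0.2 s.
4. every specimen holder is in the tray (x of holder1 in the frame of tray between -0.04 and 0.04 m and y of holder1 in the frame of tray between -0.173 and 0.173 m and z of holder1 in the frame of tray between 0.01 and 0.055 m and x of holder2 in the frame of tray between -0.04 and 0.04 m and y of holder2 in the frame of tray between -0.173 and 0.173 m and z of holder2 in the frame of tray between 0.01 and 0.055 m and x of holder3 in the frame of tray between -0.04 and 0.04 m and y of holder3 in the frame of tray between -0.173 and 0.173 m and z of holder3 in the frame of tray between 0.01 and 0.055 m and x of holder4 in the frame of tray between -0.04 and 0.04 m and y of holder4 in the frame of tray between -0.173 and 0.173 m and z of holder4 in the frame of tray between 0.01 and 0.055 m and x of holder5 in the frame of tray between -0.04 and 0.04 m and y of holder5 in the frame of tray between -0.173 and 0.173 m and z of holder5 in the frame of tray between 0.01 and 0.055 m and linear speed of each of holder1, holder2, holder3, holder4, holder5 below 0.03 m/s), for 0.3 s.
5. the screen faces the tray, tilted back 30 degrees (value of joint screen between 0.424 and 0.624 rad and y of tray in the frame of screen_center between -0.055 and 0.055 m and x of tray in the frame of screen_center below 0 m), for 0.3 s.
At the end, for the whole second after the job is handed in: Every holder present rests inside the tray on its floor; the tray is flat on the table; the screen is tilted back 30 degrees (within 0.1 rad) and the middle of the tray lies within 55 mm of the screen's centre plane, in front of the glass; the cap is up (all of step 5 and x of holder1 in the frame of tray between -0.04 and 0.04 m and y of holder1 in the frame of tray between -0.173 and 0.173 m and z of holder1 in the frame of tray between 0.01 and 0.055 m and x of holder2 in the frame of tray between -0.04 and 0.04 m and y of holder2 in the frame of tray between -0.173 and 0.173 m and z of holder2 in the frame of tray between 0.01 and 0.055 m and x of holder3 in the frame of tray between -0.04 and 0.04 m and y of holder3 in the frame of tray between -0.173 and 0.173 m and z of holder3 in the frame of tray between 0.01 and 0.055 m and x of holder4 in the frame of tray between -0.04 and 0.04 m and y of holder4 in the frame of tray between -0.173 and 0.173 m and z of holder4 in the frame of tray between 0.01 and 0.055 m and x of holder5 in the frame of tray between -0.04 and 0.04 m and y of holder5 in the frame of tray between -0.173 and 0.173 m and z of holder5 in the frame of tray between 0.01 and 0.055 m and value of joint cap below 0.002 m and angle between tray's own z axis and vertical below 0.1 rad); the robot touches nothing.
It fails at once if the cap is pressed while the screen does not face the canister (value of joint cap above 0.004 m and (y of can_nozzle in the frame of screen_center above 0.06 m or y of can_nozzle in the frame of screen_center below -0.06 m or x of can_nozzle in the frame of screen_center above 0 m)).
It fails at once if a bystander is disturbed (distance of any of woodblock, gauge, pot from where it was at the start of the episode above 0.03 m).
Of holder1, holder2, holder3, holder4, holder5 only 3 to 5 are there at a start; the rules pass over those that are not, and their reading is None.
At some moment in a run one of tray, holder5 may be knocked a few centimetres aside while the robot is not near it.
Once in a run the grip may slacken for a moment while it holds something.
It also fails if it takes over 210 s, if anything falls off the work surface, if the arm or the gripper's body presses on something with over 40 N, if the wrist force passes 120 N, or if a joint passes its speed limit or range.

## Robot

A 6-joint arm with a two-finger parallel gripper is mounted at the origin on the work surface. World frame = base frame: x ahead of the robot, y to its left, z up, the work surface at z = 0. Lengths are in m, angles in rad, forces in N, time in s.
With the tool pointing down it reaches from about 0.275 to 0.725 m from the base axis. Payload 5.6 kg.
Tool frame: the origin (TCP) lies on the centre line of the jaws, within the pads' length; the fingertips stand 17 mm ahead of it and the grasp point (between the pads) lies 2 mm behind it; z points along the fingers, y is the line along which they close (so a half turn about z gives the same grasp; the last joint's range is limited). The gripper opens to 85 mm and grips with 20 to 120 N. Pads are 22 mm wide; open, the fingers measure 114 mm over their backs; the gripper's body (76 mm by 85 mm) begins 54 mm behind the grasp point. The pads swing forward as they close: fully open they stand 13 mm farther back than shut.
Start: joints at [-0.945, 0.255, 0.108, 0, -1.424, -0.285], TCP at [0.184, -0.518, 0.248] pointing down, gripper open.
Joint ranges: [-2.95, 2.95], [-1.21, 1.97], [-1.09, 1.5], [-2.87, 1.71], [-2.94, -0.07], [-3.05, 3.05]. Speed limits (rad/s): [2.57, 2.57, 3.14, 3.14, 3.14, 3.14].

## Interface

Orientations are given as a unit quaternion [x, y, z, w].
In Python, from plant import observe, camera, camera_params, order, look_for, tip_of gives the robot as it stands.
- The arm moves only by the tool servo_tool, never from a script. Its argument "deltas" is a list of rows, each an object with "linear": the shift along the tool's x, y, z in units of 1 m (1.0 is 1 m), a list of three; "roll": the turn about the tool's z in units of 2 pi rad (1.0 is 2 pi rad); "hand": the opening, from 0 (shut) to 1 (fully open). In form: [{"linear": [tx, ty, tz], "roll": roll, "hand": hand}, ...]. A call has 1 to 5 rows; each row is the pose to reach, as a shift and turn from the pose commanded when the call began, along the tool's axes at that moment, turning the shorter way round; what a row does not reach only later rows make up. A row lasts 1/10 s, in which the tool goes at most 50 mm and 8.59 degrees, less where a joint would pass 70% of its speed; a pose out of reach is approached as far as the arm can. A call with a number of a shift or a turn outside -1 to 1 is refused whole. A call with a gripper value outside its range is refused whole. The fingers move at their own pace and stop on an object; the grip force is fixed at half the most. Time passes only in rows, so rows that repeat a pose let the fingers close. It gives the time, the measured TCP pose, the force, the opening and the grip force at its end, in the units of the state.
- observe(): the state, without advancing time (a new reading comes with each control period).
- camera(name): name is "scene" or "top" or "wrist"; returns the picture (420x560x3 uint8, blue, green, red); there is no depth.
- camera_params(name): a dict with "fx", "fy", "cx", "cy" (pixels), "D" ([k1, k2, p1, p2, k3] as OpenCV has them; the pictures are not rectified), "T" (4x4, takes a point from camera to world coordinates). Camera axes: x right, y down, z forward; pixel columns grow to the right and rows downward; lengths in m; the calibration is good to about 2 mm. A picture is of the moment at which its call begins: read the wrist's pose just before it. camera_params takes no time and is no camera call; for the wrist camera it gives the pose at the moment of the call.
- order.sign_off(): hands the job in; it is judged then, once.
Trained networks look in the newest picture that a camera, given by its name, has taken for a name from the list of things; names that differ only in an ending like _2 or _b are one class to them, and where a whole thing is asked for, a point or a joint stands for the part that bears it (a point fixed in the world has none). Each returns a list of dicts, best first, with "conf" (0 to 1); they miss things now and then, are a little off and sometimes report something else, mostly with a low value. They report only what shows in the picture. A call takes as long as a camera call.
- look_for(camera, label): "position" ([row, column] in pixels, amid what is visible of it).
- tip_of(camera, label): "position" ([row, column] in pixels: a listed point, or the origin of a listed thing).
The state is a dict: "time_s": time; "joint_pos": joint angles; "qd": joint speeds; "joint_efforts": joint torques, N m; "ee_pos": TCP position; "eef_rot": TCP orientation; "force": force on the tool from outside, world axes, zero at the start; "torque": the same for the moment, N m; "finger_gap": finger opening in m; "grasp_force": force on a finger pad.
Only numpy, scipy, OpenCV 4.12 (cv2) and the standard library are available. Lean on these libraries where they do the work, as an engineer would, in place of code of your own. Each camera call takes 0.05 s, during which the arm holds its last target. There are 200 camera calls.

## Working session

There is one attempt and no reset: what is moved stays moved. The work goes in short steps, Python scripts to look and compute and a tool call to move; the robot and the scene stay as the last step left them, time stands still between calls to the robot, and variables do not carry over. Pictures are saved under pics/ and viewed, at most 14 in all, crops included, and the job is handed in when it is done.

Besides the shell and the picture viewer there is one more tool, called as name(argument=value, ...) on one line, values as JSON. servo_tool: Moves the arm, as the interface text tells. Its arguments: {"type":"object","properties":{"deltas":{"type":"array","items":{"type":"object","properties":{"linear":{"type":"array","items":{"type":"number"}},"roll":{"type":"number"},"hand":{"type":"number"}}}}},"required":["deltas"]}

```bash
mkdir -p pics; ls
cat > h.py <<'E'
import numpy as np, cv2
from plant import observe, camera, camera_params, order, look_for, tip_of
from scipy.spatial.transform import Rotation as R
def ray(cam,rc,P=None):
    P=P or camera_params(cam)
    K=np.array([[P['fx'],0,P['cx']],[0,P['fy'],P['cy']],[0,0,1.]])
    n=cv2.undistortPoints(np.array([[[rc[1],rc[0]]]],float),K,np.array(P['D'],float))[0,0]
    T=np.array(P['T']); return T[:3,3],T[:3,:3]@np.array([n[0],n[1],1.])
def atz(cam,rc,z,P=None):
    o,d=ray(cam,rc,P); return o+d*(z-o[2])/d[2]
def tri(rays):
    A=np.zeros((3,3));b=np.zeros(3)
    for o,d in rays:
        d=d/np.linalg.norm(d);M=np.eye(3)-np.outer(d,d);A+=M;b+=M@o
    return np.linalg.solve(A,b)
def proj(cam,p,P=None):
    P=P or camera_params(cam);T=np.linalg.inv(np.array(P['T']))
    K=np.array([[P['fx'],0,P['cx']],[0,P['fy'],P['cy']],[0,0,1.]])
    return cv2.projectPoints(np.array([p],float),cv2.Rodrigues(T[:3,:3])[0],T[:3,3],K,np.array(P['D'],float))[0][0,0][::-1]
def st():
    s=observe();print('t',round(s['time_s'],2),'p',np.round(s['ee_pos'],4),'gap',round(s['finger_gap'],4),'F',np.round(s['force'],1),'gf',round(s['grasp_force'],1))
    M=R.from_quat(s['eef_rot']).as_matrix();print('toolx',np.round(M[:,0],3),'tooly',np.round(M[:,1],3));return s,M
def delta(target,yaw_y=None):
    """tool-axis shift to world target; yaw_y = desired world angle of tool y line"""
    s,M=st();print('linear',np.round(M.T@(np.array(target)-s['ee_pos']),4))
    if yaw_y is not None:
        a=np.arctan2(M[1,1],M[0,1]);d=(yaw_y-a+np.pi/2)%np.pi-np.pi/2
        print('roll (down tool)',round(-d/2/np.pi,4),'rad',round(d,3),'j6',round(s['joint_pos'][5],3))
E
cat > a.py <<'E'
from h import *
st()
for c in ['scene','top','wrist']:
    im=camera(c);cv2.imwrite(f'pics/{c}0.png',im)
P={c:camera_params(c) for c in ['scene','top','wrist']}
for c in P: print(c,np.round(np.array(P[c]['T'])[:3,3],3),np.round(np.array(P[c]['T'])[:3,2],2),P[c]['fx'])
Z=dict(stand=0,screen_center=.13,screen_bar=None,can=0,can_nozzle=.16,cap_top=.174,rail=0,tray=0,holder1=.071,holder5=.035,woodblock=0,gauge=0,pot=0)
for n,z in Z.items():
    rs=[]
    for c in ['scene','top']:
        L=tip_of(c,n)
        for d in L[:6]:
            print(n,c,np.round(d['position'],1),round(d['conf'],2),np.round(atz(c,d['position'],z if z is not None else .2,P[c]),3))
        if L: rs.append(ray(c,L[0]['position'],P[c]))
    if len(rs)==2 and n!='holder1':print('   tri',np.round(tri(rs),3))
st()
E
python3 a.py
```

```text
pics
t 0.0 p [ 0.1837 -0.5179  0.2474] gap 0.0855 F [0.2 0.6 0.1] gf 0.0
toolx [-0.943 -0.334  0.   ] tooly [-0.334  0.943  0.002]
scene [ 1.201 -0.717  1.091] [-0.45  0.55 -0.7 ] 474.0856858602036
top [0.418 0.018 1.525] [ 0.14 -0.01 -0.99] 535.6767653504372
wrist [ 0.114 -0.543  0.372] [ 0.27  0.1  -0.96] 320.0873164601717
stand scene [176.2 298.1] 0.72 [0.485 0.254 0.   ]
stand scene [278.4 250.6] 0.61 [ 0.646 -0.166  0.   ]
stand scene [275.4 314.5] 0.36 [ 0.777 -0.043  0.   ]
stand top [258.6 181.8] 0.57 [0.48  0.241 0.   ]
   tri [0.484 0.245 0.005]
screen_center scene [148.1 298.4] 0.87 [0.488 0.245 0.13 ]
screen_center scene [279.4 252.5] 0.18 [ 0.717 -0.231  0.13 ]
screen_center top [258.6 172.6] 0.56 [0.474 0.246 0.13 ]
   tri [0.478 0.251 0.12 ]
screen_bar scene [254.5 260.4] 0.38 [ 0.719 -0.2    0.2  ]
screen_bar scene [273.3 242.2] 0.21 [ 0.723 -0.269  0.2  ]
screen_bar top [259.3 147.9] 0.87 [0.468 0.297 0.2  ]
   tri [ 0.418  0.316 -0.465]
can scene [217.8 318.6] 0.61 [0.654 0.143 0.   ]
can scene [272.6 240.6] 0.53 [ 0.611 -0.169  0.   ]
can top [199.4 218.2] 0.91 [0.
[... 1465 characters left out ...]
2.3 315.3] 0.53 [ 0.648 -0.132  0.035]
holder5 top [203.8 359.2] 0.5 [ 0.647 -0.257  0.035]
   tri [ 0.638 -0.287  0.223]
woodblock scene [272.4 313.8] 0.82 [ 0.769 -0.036  0.   ]
woodblock top [159.3 282.2] 0.78 [ 0.777 -0.037  0.   ]
   tri [ 0.774 -0.039  0.008]
gauge scene [147.2 332.2] 0.64 [0.483 0.46  0.   ]
gauge top [256.4 106. ] 0.64 [0.479 0.461 0.   ]
gauge top [197.4 204.2] 0.56 [0.658 0.185 0.   ]
   tri [ 0.48   0.462 -0.003]
pot scene [170.4 361.8] 0.85 [0.636 0.421 0.   ]
pot top [207.8 123.3] 0.74 [0.621 0.419 0.   ]
   tri [ 0.627  0.426 -0.01 ]
t 1.45 p [ 0.1838 -0.5184  0.2483] gap 0.0855 F [-0.8 -1.  -0.1] gf 0.0
toolx [-0.942 -0.334  0.   ] tooly [-0.334  0.942 -0.   ]
```

Run:
```python
import cv2
a=cv2.imread('pics/top0.png');cv2.imwrite('pics/t0.png',cv2.resize(a[130:330,80:440],None,fx=2.2,fy=2.2,interpolation=cv2.INTER_CUBIC))
a=cv2.imread('pics/scene0.png');cv2.imwrite('pics/s0.png',cv2.resize(a[100:350,120:400],None,fx=2.4,fy=2.4,interpolation=cv2.INTER_CUBIC))
```

```text
(no output)
```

View pics/t0.png

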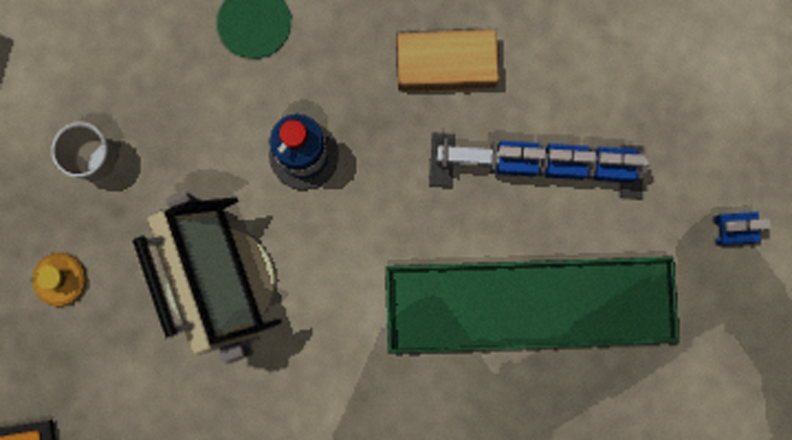

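View pics/s0.png

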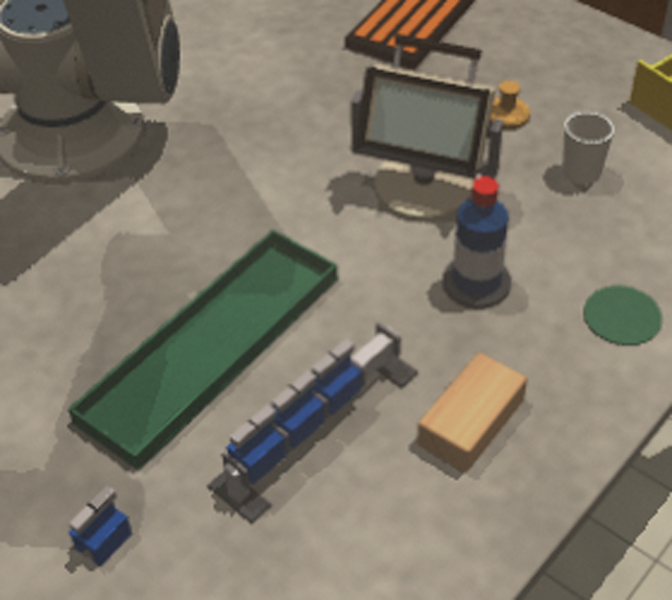

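The top view shows the tray (crop ~530,305), the rail with three holders (520/568/620,160) and its left place empty. Holder5 is loose at (740,228). The screen leans back, with its bar running from crop (140,240) to (170,333). In the scene view the bar runs from (398,42) to (480,52).

Run:
```python
from h import *
f=lambda x,y:(130+y/2.2,80+x/2.2); g=lambda x,y:(100+y/2.4,120+x/2.4)
A=tri([ray('top',f(140,240)),ray('scene',g(480,52))]);B=tri([ray('top',f(170,333)),ray('scene',g(398,42))])
m=(A+B)/2;print(A,B,np.linalg.norm(A-B),m)
d=(A-B)/np.linalg.norm(A-B);n=np.array([d[1],-d[0]])
for S in [(.484,.245)]: print('yaw bar',np.degrees(np.arctan2(d[1],d[0])),'face',np.degrees(np.arctan2(n[1],n[0])),'off',m[:2]-S, np.linalg.norm(m[:2]-S),'3d',np.linalg.norm(m-[*S,.13]))
for z in(.2,.205,.21):
  print(z,(atz('top',f(140,240),z)+atz('top',f(170,333),z))/2)
# rail and tray yaw from top corners
tr=[atz('top',f(*p),.03) for p in[(387,265),(672,257),(678,343),(389,353)]]
print('tray',np.round(tr,3),'mean',np.mean(tr,0));e=tr[0]-tr[1];print('yaw of +y',np.degrees(np.arctan2(e[1],e[0])))
hb=[atz('top',f(*p),.100) for p in[(500,152),(543,155),(548,154),(592,158),(599,158),(645,163)]]
print('bars',np.round(hb,3));e=hb[0]-hb[-1];print('yaw',np.degrees(np.arctan2(e[1],e[0])))
hb=[atz('top',f(*p),.064) for p in[(728,227),(768,226)]];print('h5',np.round(hb,3))
delta([m[0],m[1],.30],np.arctan2(n[1],n[0]))
```

```text
[0.51812967 0.30871052 0.21295765] [0.41403214 0.26988763 0.20276703] 0.11156774631834618 [0.4660809  0.28929908 0.20786234]
yaw bar 20.452863054676893 face -69.54713694532312 off [-0.0179191   0.04429908] 0.0477860041945118 3d 0.09135669613617076
0.2 [0.46568834 0.29017323 0.2       ]
0.205 [0.46550955 0.28914582 0.205     ]
0.21 [0.46533076 0.28811841 0.21      ]
tray [[ 0.508  0.031  0.03 ]
 [ 0.527 -0.333  0.03 ]
 [ 0.418 -0.342  0.03 ]
 [ 0.397  0.025  0.03 ]] mean [ 0.46260089 -0.15465966  0.03      ]
yaw of +y 93.08146561095867
bars [[ 0.646 -0.104  0.1  ]
 [ 0.644 -0.157  0.1  ]
 [ 0.645 -0.163  0.1  ]
 [ 0.642 -0.217  0.1  ]
 [ 0.642 -0.226  0.1  ]
 [ 0.637 -0.283  0.1  ]]
yaw 87.33411038741907
h5 [[ 0.565 -0.397  0.064]
 [ 0.567 -0.449  0.064]]
t 1.45 p [ 0.1838 -0.5184  0.2483] gap 0.0855 F [-0.8 -1.  -0.1] gf 0.0
toolx [-0.942 -0.334  0.   ] tooly [-0.334  0.942 -0.   ]
linear [-0.5359  0.6669 -0.0517]
roll (down tool) -0.0026 rad 0.016 j6 -0.285
```

servo_tool(deltas=[{"linear": [-0.134,0.167,-0.013],"roll": 0,"hand": 0.6},{"linear": [-0.134,0.167,-0.013],"roll": 0,"hand": 0.6},{"linear": [-0.134,0.167,-0.013],"roll": 0,"hand": 0.6},{"linear": [-0.134,0.167,-0.013],"roll": 0,"hand": 0.6},{"linear": [-0.134,0.167,-0.013],"roll": 0,"hand": 0.6}])

```text
time_s: 1.95
ee_pos: [0.255, -0.3133, 0.2622]
eef_rot: [-0.171, 0.985, -0.0, 0.001]
force: [0.2, 0.5, 0.4]
finger_gap: 0.0511
grasp_force: 0.0
```

servo_tool(deltas=[{"linear": [-0.134,0.167,-0.013],"roll": 0,"hand": 0.6},{"linear": [-0.134,0.167,-0.013],"roll": 0,"hand": 0.6},{"linear": [-0.134,0.167,-0.013],"roll": 0,"hand": 0.6},{"linear": [-0.134,0.167,-0.013],"roll": 0,"hand": 0.6},{"linear": [-0.134,0.167,-0.013],"roll": 0,"hand": 0.6}])

```text
time_s: 2.45
ee_pos: [0.3257, -0.1105, 0.2749]
eef_rot: [-0.172, 0.985, 0.0, 0.001]
force: [-0.0, -0.5, -0.2]
finger_gap: 0.0514
grasp_force: 0.0
```

servo_tool(deltas=[{"linear": [-0.134,0.167,-0.013],"roll": 0,"hand": 0.6},{"linear": [-0.134,0.167,-0.013],"roll": 0,"hand": 0.6},{"linear": [-0.134,0.167,-0.013],"roll": 0,"hand": 0.6},{"linear": [-0.134,0.167,-0.013],"roll": 0,"hand": 0.6},{"linear": [-0.134,0.167,-0.013],"roll": 0,"hand": 0.6}])

```text
time_s: 2.95
ee_pos: [0.3961, 0.0918, 0.2871]
eef_rot: [-0.171, 0.985, 0.0, -0.0]
force: [0.2, -0.4, -0.9]
finger_gap: 0.0516
grasp_force: 0.0
```

servo_tool(deltas=[{"linear": [-0.134,0.167,-0.013],"roll": 0,"hand": 0.6},{"linear": [-0.134,0.167,-0.013],"roll": 0,"hand": 0.6},{"linear": [-0.134,0.167,-0.013],"roll": 0,"hand": 0.6},{"linear": [-0.134,0.167,-0.013],"roll": 0,"hand": 0.6},{"linear": [-0.134,0.167,-0.013],"roll": 0,"hand": 0.6}])

```text
time_s: 3.45
ee_pos: [0.4665, 0.2938, 0.2987]
eef_rot: [-0.171, 0.985, -0.0, -0.001]
force: [-0.0, -0.1, -0.7]
finger_gap: 0.0512
grasp_force: 0.0
```

Run:
```python
from h import *
im=camera('wrist');cv2.imwrite('pics/w1.png',im);P=camera_params('wrist')
for n in ['screen_bar','screen_center']:
  for d in tip_of('wrist',n)[:2]: print(n,np.round(d['position']),round(d['conf'],2),[np.round(atz('wrist',d['position'],z,P),3) for z in(.13,.205,.21)])
print(proj('wrist',[.4655,.2885,.21],P))
delta([.4655,.2885,.208])
```

```text
screen_bar [215. 266.] 0.94 [array([0.491, 0.293, 0.13 ]), array([0.467, 0.286, 0.205]), array([0.466, 0.286, 0.21 ])]
screen_center [196. 222.] 0.8 [array([0.487, 0.247, 0.13 ]), array([0.464, 0.253, 0.205]), array([0.462, 0.253, 0.21 ])]
[216.21853187 268.96667646]
t 3.6 p [0.4659 0.2908 0.2995] gap 0.0511 F [-0.8 -0.4 -1. ] gf 0.0
toolx [-0.942 -0.335  0.001] tooly [-0.335  0.942 -0.001]
linear [ 0.001  -0.0019  0.0915]
```

View pics/w1.png

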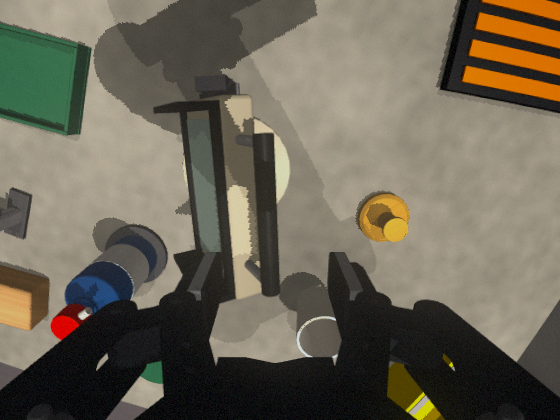

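The wrist view shows the bar upright in the picture, centred near (215,266), and the screen box and glass to its left. The bar's centre is at about (0.466, 0.287, 0.211), so I'm descending and gripping.

servo_tool(deltas=[{"linear": [0.001,-0.003,0.04],"roll": 0,"hand": 0.6},{"linear": [0.001,-0.003,0.07],"roll": 0,"hand": 0.6},{"linear": [0.001,-0.003,0.09],"roll": 0,"hand": 0.6},{"linear": [0.001,-0.003,0.09],"roll": 0,"hand": 0.6},{"linear": [0.001,-0.003,0.09],"roll": 0,"hand": 0.0}])

```text
time_s: 4.1
ee_pos: [0.4661, 0.2863, 0.2116]
eef_rot: [-0.169, 0.986, 0.0, 0.001]
force: [-0.3, -1.1, 0.4]
finger_gap: 0.0381
grasp_force: 0.0
```

servo_tool(deltas=[{"linear": [0,0,0],"roll": 0,"hand": 0.0},{"linear": [0,0,0],"roll": 0,"hand": 0.0},{"linear": [0,0,0],"roll": 0,"hand": 0.0},{"linear": [0,0,0],"roll": 0,"hand": 0.0},{"linear": [0,0,0],"roll": 0,"hand": 0.0}])

```text
time_s: 4.6
ee_pos: [0.4668, 0.2879, 0.2123]
eef_rot: [-0.17, 0.985, 0.001, 0.002]
force: [-0.8, -0.1, 6.0]
finger_gap: 0.0125
grasp_force: 58.4
```

Run:
```python
from h import *
delta([.485,.2465,.2235])
```

```text
t 4.6 p [0.4668 0.2879 0.2123] gap 0.0125 F [-0.8 -0.1  6. ] gf 58.4
toolx [-0.942 -0.335 -0.004] tooly [-0.335  0.942  0.001]
linear [-0.0033 -0.0451 -0.0113]
```

servo_tool(deltas=[{"linear": [-0.001,-0.01,-0.0045],"roll": 0,"hand": 0.0},{"linear": [-0.0015,-0.02,-0.008],"roll": 0,"hand": 0.0},{"linear": [-0.002,-0.03,-0.01],"roll": 0,"hand": 0.0},{"linear": [-0.003,-0.038,-0.011],"roll": 0,"hand": 0.0},{"linear": [-0.003,-0.045,-0.0115],"roll": 0,"hand": 0.0}])

```text
time_s: 5.1
ee_pos: [0.4832, 0.2477, 0.2237]
eef_rot: [-0.17, 0.985, 0.003, 0.001]
force: [-6.0, 4.1, 8.4]
finger_gap: 0.0119
grasp_force: 61.4
```

servo_tool(deltas=[{"linear": [0,0,0],"roll": 0,"hand": 0.0},{"linear": [0,0,0],"roll": 0,"hand": 0.0}])

```text
time_s: 5.3
ee_pos: [0.4835, 0.2468, 0.2237]
eef_rot: [-0.17, 0.985, 0.002, 0.001]
force: [-5.3, 1.7, 8.7]
finger_gap: 0.0121
grasp_force: 61.5
```

Run:
```python
from h import *
st()
for c in ('top','scene'):
    im=camera(c);cv2.imwrite(f'pics/{c}2.png',im)
T,S=cv2.imread('pics/top2.png')[150:330,100:340],cv2.imread('pics/scene2.png')[60:240,200:440]
cv2.imwrite('pics/c2.png',cv2.resize(np.vstack([T,S]),None,fx=1.65,fy=1.65,interpolation=cv2.INTER_CUBIC))
```

```text
t 5.3 p [0.4835 0.2468 0.2237] gap 0.0121 F [-5.3  1.7  8.7] gf 61.5
toolx [-0.942 -0.335 -0.002] tooly [-0.335  0.942  0.003]
```

View pics/c2.png

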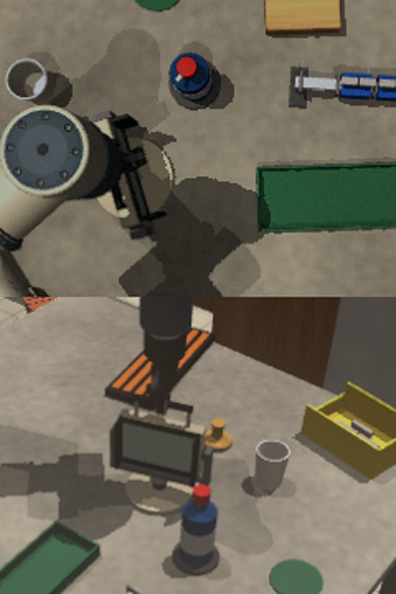

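The screen looks upright and is held at the bar. I'm swivelling it about 40° anticlockwise.

servo_tool(deltas=[{"linear": [0,0,0],"roll": -0.015,"hand": 0.0},{"linear": [0,0,0],"roll": -0.03,"hand": 0.0},{"linear": [0,0,0],"roll": -0.045,"hand": 0.0},{"linear": [0,0,0],"roll": -0.06,"hand": 0.0},{"linear": [0,0,0],"roll": -0.075,"hand": 0.0}])

```text
time_s: 5.9
ee_pos: [0.483, 0.2465, 0.2236]
eef_rot: [-0.397, 0.918, 0.001, 0.001]
force: [-6.0, 1.1, 9.9]
finger_gap: 0.0124
grasp_force: 61.9
```

servo_tool(deltas=[{"linear": [0,0,0],"roll": -0.015,"hand": 0.0},{"linear": [0,0,0],"roll": -0.03,"hand": 0.0},{"linear": [0,0,0],"roll": -0.038,"hand": 0.0},{"linear": [0,0,0],"roll": -0.038,"hand": 0.0},{"linear": [0,0,0],"roll": -0.038,"hand": 0.0}])

```text
time_s: 6.4
ee_pos: [0.4829, 0.2463, 0.2236]
eef_rot: [-0.502, 0.865, 0.001, 0.001]
force: [-6.3, 0.6, 10.4]
finger_gap: 0.012
grasp_force: 61.7
```

Run:
```python
from h import *
st()
```

```text
t 6.4 p [0.4829 0.2463 0.2236] gap 0.012 F [-6.3  0.6 10.4] gf 61.7
toolx [-0.496 -0.868 -0.002] tooly [-0.868  0.496  0.001]
```

servo_tool(deltas=[{"linear": [0,0,0],"roll": 0,"hand": 0.5},{"linear": [0,0,0],"roll": 0,"hand": 0.5},{"linear": [0,0,0],"roll": 0,"hand": 0.5},{"linear": [0,0,-0.04],"roll": 0,"hand": 0.5},{"linear": [0,0,-0.08],"roll": 0,"hand": 0.5}])

```text
time_s: 6.9
ee_pos: [0.4831, 0.2451, 0.3014]
eef_rot: [-0.501, 0.865, -0.001, -0.002]
force: [0.9, 0.5, 1.1]
finger_gap: 0.0428
grasp_force: 0.0
```

servo_tool(deltas=[{"linear": [0,0.04,0],"roll": 0,"hand": 0},{"linear": [0,0.08,0],"roll": 0,"hand": 0},{"linear": [0,0.08,0],"roll": 0,"hand": 0}])

```text
time_s: 7.2
ee_pos: [0.4117, 0.2871, 0.3022]
eef_rot: [-0.503, 0.864, 0.001, 0.0]
force: [0.7, -0.5, -0.4]
finger_gap: 0.0007
grasp_force: 0.0
```

Run:
```python
from h import *
st()
ims=[]
P={}
for c in ('top','scene','wrist'):
    im=camera(c);P[c]=camera_params(c);cv2.imwrite(f'pics/{c}3.png',im)
    for n,z in(('screen_bar',.225),('screen_center',.13),('can_nozzle',.16),('cap_top',.174)):
        for d in tip_of(c,n)[:2]: print(c,n,np.round(d['position']),round(d['conf'],2),np.round(atz(c,d['position'],z,P[c]),3))
T,S=cv2.imread('pics/top3.png')[150:330,100:340],cv2.imread('pics/scene3.png')[60:240,200:440]
w=cv2.resize(cv2.imread('pics/wrist3.png'),(480,360))
cv2.imwrite('pics/c3.png',np.vstack([cv2.resize(np.hstack([T,S]),(640,240)),cv2.copyMakeBorder(w,0,0,0,160,0)]))
```

```text
t 7.2 p [0.4117 0.2871 0.3022] gap 0.0007 F [ 0.7 -0.5 -0.4] gf 0.0
toolx [-0.494 -0.869 -0.001] tooly [-0.869  0.494  0.001]
top screen_bar [253. 164.] 0.8 [0.482 0.254 0.225]
top screen_center [256. 172.] 0.96 [0.481 0.248 0.13 ]
top can_nozzle [198. 208.] 0.94 [0.63  0.158 0.16 ]
top cap_top [191. 213.] 0.42 [0.648 0.144 0.174]
scene screen_bar [126. 297.] 0.56 [0.488 0.233 0.225]
scene screen_center [146. 297.] 0.66 [0.478 0.248 0.13 ]
scene can_nozzle [176. 319.] 0.94 [0.636 0.154 0.16 ]
scene can_nozzle [217. 319.] 0.23 [0.734 0.021 0.16 ]
scene cap_top [178. 324.] 0.63 [0.661 0.139 0.174]
scene cap_top [175. 321.] 0.58 [0.647 0.146 0.174]
wrist screen_bar [223. 160.] 0.76 [0.481 0.245 0.225]
wrist screen_bar [168. 218.] 0.18 [0.427 0.233 0.225]
wrist screen_center [196. 194.] 0.9 [0.484 0.25  0.13 ]
```

View pics/c3.png

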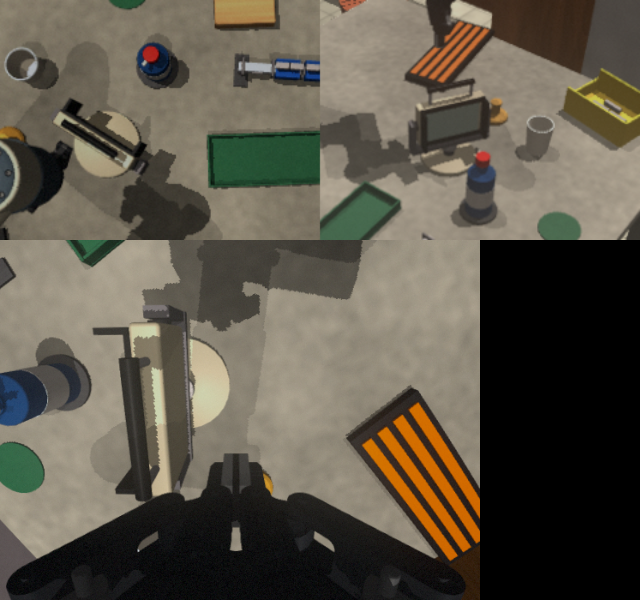

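The screen now stands upright, with its glass towards the canister (at (20,400) in the wrist part). The bar runs from (128,358) to (145,498) there. I'll check its angle numerically, then move over the cap.

Run:
```python
from h import *
k=560/480
a=atz('wrist',((358-240)*k,129*k),.225);b=atz('wrist',((496-240)*k,143*k),.225)
d=a-b;print(a,b,np.linalg.norm(d),'face deg',(np.degrees(np.arctan2(d[1],d[0]))-90)%180-180, 'mean',(a+b)/2)
c=tri([ray('top',(191,213)),ray('scene',(178,324))]);print(c)
delta([.651,.1445,.225])
```

```text
[0.45277741 0.19614379 0.225     ] [0.51090179 0.29544501 0.225     ] 0.11506162268584581 face deg -30.341891268430913 mean [0.4818396 0.2457944 0.225    ]
[0.65250412 0.14761236 0.16380805]
t 7.95 p [0.4143 0.2855 0.3018] gap 0.0002 F [-0.   0.4 -0.1] gf 0.0
toolx [-0.497 -0.868  0.   ] tooly [-0.868  0.497 -0.   ]
linear [ 0.0047 -0.2754  0.0768]
```

servo_tool(deltas=[{"linear": [0.0015,-0.05,0],"roll": 0,"hand": 0},{"linear": [0.003,-0.1,0],"roll": 0,"hand": 0},{"linear": [0.003,-0.15,0],"roll": 0,"hand": 0},{"linear": [0.003,-0.2,0],"roll": 0,"hand": 0},{"linear": [0.003,-0.25,0],"roll": 0,"hand": 0}])

```text
time_s: 8.45
ee_pos: [0.6312, 0.1575, 0.3018]
eef_rot: [-0.502, 0.865, -0.0, 0.0]
force: [1.4, 1.4, 1.0]
finger_gap: -0.0003
grasp_force: 0.0
```

servo_tool(deltas=[{"linear": [0,-0.025,0.03],"roll": 0,"hand": 0},{"linear": [0,-0.025,0.07],"roll": 0,"hand": 0},{"linear": [0,-0.025,0.1],"roll": 0,"hand": 0},{"linear": [0,-0.025,0.1],"roll": 0,"hand": 0},{"linear": [0,-0.025,0.1],"roll": 0,"hand": 0}])

```text
time_s: 8.95
ee_pos: [0.6517, 0.1462, 0.2027]
eef_rot: [-0.502, 0.865, -0.001, -0.0]
force: [0.4, -0.6, 1.3]
finger_gap: -0.0001
grasp_force: 0.0
```

Run:
```python
from h import *
im=camera('wrist');cv2.imwrite('pics/w4.png',im)
delta([.652,.1455,.184])
for d in tip_of('wrist','cap_top')[:2]: print(d,atz('wrist',d['position'],.174))
```

```text
t 9.0 p [0.6523 0.1465 0.2042] gap 0.0003 F [-0.4 -0.6  1. ] gf 0.0
toolx [-0.496 -0.868 -0.002] tooly [-0.868  0.496 -0.003]
linear [ 0.0011 -0.0002  0.0202]
{'position': [253.6, 270.5], 'conf': 0.62} [0.65414855 0.14449457 0.174     ]
```

servo_tool(deltas=[{"linear": [0.001,-0.001,0.008],"roll": 0,"hand": 0},{"linear": [0.001,-0.001,0.013],"roll": 0,"hand": 0},{"linear": [0.001,-0.001,0.016],"roll": 0,"hand": 0},{"linear": [0.001,-0.001,0.019],"roll": 0,"hand": 0},{"linear": [0.001,-0.001,0.019],"roll": 0,"hand": 0}])

```text
time_s: 9.55
ee_pos: [0.6522, 0.1453, 0.184]
eef_rot: [-0.502, 0.865, -0.0, 0.001]
force: [-1.5, 0.3, 6.2]
finger_gap: 0.0001
grasp_force: 3.4
```

servo_tool(deltas=[{"linear": [0,0,0.001],"roll": 0,"hand": 0},{"linear": [0,0,0.001],"roll": 0,"hand": 0}])

```text
time_s: 9.75
ee_pos: [0.6523, 0.1452, 0.1835]
eef_rot: [-0.502, 0.865, -0.0, 0.001]
force: [-1.5, 1.2, 6.6]
finger_gap: 0.0001
grasp_force: 3.6
```

servo_tool(deltas=[{"linear": [0,0,0.001],"roll": 0,"hand": 0},{"linear": [0,0,0.002],"roll": 0,"hand": 0},{"linear": [0,0,0.002],"roll": 0,"hand": 0},{"linear": [0,0,0.002],"roll": 0,"hand": 0}])

```text
time_s: 10.15
ee_pos: [0.6523, 0.1452, 0.1831]
eef_rot: [-0.502, 0.865, -0.001, 0.002]
force: [-4.3, 1.7, 12.4]
finger_gap: -0.0003
grasp_force: 6.1
```

servo_tool(deltas=[{"linear": [0,0,0.0005],"roll": 0,"hand": 0},{"linear": [0,0,0.0005],"roll": 0,"hand": 0},{"linear": [0,0,0.0005],"roll": 0,"hand": 0}])

```text
time_s: 10.45
ee_pos: [0.6523, 0.1452, 0.183]
eef_rot: [-0.502, 0.865, -0.001, 0.002]
force: [-5.4, 1.7, 14.8]
finger_gap: 0.0
grasp_force: 7.0
```

servo_tool(deltas=[{"linear": [0,0,-0.03],"roll": 0,"hand": 0},{"linear": [0,0,-0.07],"roll": -0.02,"hand": 0.5},{"linear": [0,0,-0.07],"roll": -0.04,"hand": 0.5},{"linear": [0,0,-0.07],"roll": -0.06,"hand": 0.5},{"linear": [0,0,-0.07],"roll": -0.075,"hand": 0.5}])

```text
time_s: 10.95
ee_pos: [0.6515, 0.145, 0.2491]
eef_rot: [-0.691, 0.722, 0.0, -0.0]
force: [-0.8, -0.4, -0.2]
finger_gap: 0.0429
grasp_force: 0.0
```

servo_tool(deltas=[{"linear": [0.05,0,0],"roll": 0,"hand": 0.5},{"linear": [0.1,0,0],"roll": 0,"hand": 0.5},{"linear": [0.15,0,0],"roll": 0,"hand": 0.5},{"linear": [0.2,0,0],"roll": 0,"hand": 0.5},{"linear": [0.25,0,0],"roll": 0,"hand": 0.5}])

```text
time_s: 11.45
ee_pos: [0.6389, -0.1065, 0.2491]
eef_rot: [-0.69, 0.724, 0.0, -0.0]
force: [0.5, -0.6, 0.2]
finger_gap: 0.0428
grasp_force: 0.0
```

```bash
cat > look.py <<'E'
from h import *
import sys
s,M=st()
P={}
for c in ('wrist','top','scene'):
    im=camera(c);P[c]=camera_params(c);cv2.imwrite(f'pics/{c}_{sys.argv[1]}.png',im)
for c in P:
    for n,zs in(('holder1',(.071,.035)),('tray',(0,)),('rail',(0,)),('cap_top',(.174,))):
        for d in tip_of(c,n)[:6]:
            if d['conf']>.3: print(c,n,np.round(d['position']),round(d['conf'],2),*[np.round(atz(c,d['position'],z,P[c]),3) for z in zs])
E
python3 look.py 5
```

```text
t 11.45 p [ 0.6389 -0.1065  0.2491] gap 0.0428 F [ 0.5 -0.6  0.2] gf 0.0
toolx [-0.048 -0.999 -0.   ] tooly [-0.999  0.048  0.001]
wrist holder1 [ 95. 262.] 0.97 [ 0.644 -0.203  0.071] [ 0.646 -0.205  0.035]
wrist holder1 [165. 264.] 0.69 [ 0.646 -0.139  0.071] [ 0.648 -0.134  0.035]
wrist holder1 [ 25. 260.] 0.62 [ 0.642 -0.261  0.071] [ 0.643 -0.269  0.035]
wrist tray [129. 422.] 0.72 [ 0.464 -0.16   0.   ]
wrist rail [128. 265.] 0.61 [ 0.646 -0.17   0.   ]
top holder1 [233. 413.] 0.85 [ 0.565 -0.401  0.071] [ 0.569 -0.411  0.035]
top holder1 [206. 361.] 0.67 [ 0.636 -0.255  0.071] [ 0.641 -0.261  0.035]
top holder1 [202. 341.] 0.61 [ 0.645 -0.199  0.071] [ 0.65  -0.205  0.035]
top holder1 [204. 315.] 0.52 [ 0.637 -0.128  0.071] [ 0.642 -0.131  0.035]
top holder1 [254. 167.] 0.42 [0.488 0.273 0.071] [0.49  0.279 0.035]
top rail [206. 322.] 0.63 [ 0.644 -0.156  0.   ]
top cap_top [190. 210.] 0.46 [0.649 0.152 0.174]
scene holder1 [283. 226.] 0.87 [ 0.642 -0.254  0.071] [ 0.622 -0.237  0.035]
scene holder1 [320. 159.] 0.74 [ 0.596 -0.439  0.071] [ 0.574 -0.43   0.035]
scene holder1 [273. 242.] 0.73 [ 0.653 -0.202  0.071] [ 0.634 -0.183  0.035]
scene holder1 [256. 257.] 0.59 [ 0.647 -0.136  0.071] [ 0.627 -0.115  0.035]
scene tray [242. 208.] 0.64 [ 0.459 -0.151  0.   ]
scene rail [279. 254.] 0.61 [ 0.653 -0.162  0.   ]
scene rail [255. 259.] 0.33 [ 0.608 -0.089  0.   ]
```

View pics/wrist_5.png

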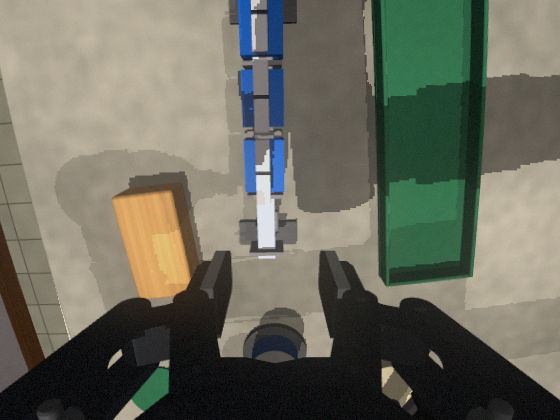

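The wrist view shows three holders on the rail at rows 25, 95 and 165 (col ~262), the tray on the right and the wooden block on the left. I'm going down on the nearest holder.

servo_tool(deltas=[{"linear": [0.028,-0.008,0.04],"roll": 0,"hand": 0.5},{"linear": [0.028,-0.008,0.09],"roll": 0,"hand": 0.5},{"linear": [0.028,-0.008,0.13],"roll": 0,"hand": 0.5},{"linear": [0.028,-0.008,0.153],"roll": 0,"hand": 0.5},{"linear": [0.028,-0.008,0.153],"roll": 0,"hand": 0.5}])

```text
time_s: 12.7
ee_pos: [0.6436, -0.1328, 0.0919]
eef_rot: [-0.689, 0.724, 0.003, -0.003]
force: [-0.9, -0.4, -0.3]
finger_gap: 0.0428
grasp_force: 0.0
```

servo_tool(deltas=[{"linear": [0,0,0],"roll": 0,"hand": 0},{"linear": [0,0,0],"roll": 0,"hand": 0},{"linear": [0,0,0],"roll": 0,"hand": 0},{"linear": [0,0,0],"roll": 0,"hand": 0},{"linear": [0,0,0],"roll": 0,"hand": 0}])

```text
time_s: 13.2
ee_pos: [0.6477, -0.1332, 0.099]
eef_rot: [-0.69, 0.724, -0.002, 0.002]
force: [0.1, 0.9, 6.4]
finger_gap: 0.011
grasp_force: 60.2
```

servo_tool(deltas=[{"linear": [0,0,-0.004],"roll": 0,"hand": 0},{"linear": [0,0,-0.008],"roll": 0,"hand": 0},{"linear": [0,0,-0.012],"roll": 0,"hand": 0},{"linear": [0,0,-0.03],"roll": 0,"hand": 0},{"linear": [0,0,-0.05],"roll": 0,"hand": 0}])

```text
time_s: 13.7
ee_pos: [0.6456, -0.133, 0.1458]
eef_rot: [-0.69, 0.724, 0.001, -0.001]
force: [0.9, -0.8, -0.9]
finger_gap: 0.0106
grasp_force: 60.1
```

servo_tool(deltas=[{"linear": [-0.018,0.045,0],"roll": 0,"hand": 0},{"linear": [-0.036,0.09,0],"roll": 0,"hand": 0},{"linear": [-0.055,0.135,0],"roll": 0,"hand": 0},{"linear": [-0.073,0.18,0],"roll": 0,"hand": 0},{"linear": [-0.073,0.192,0],"roll": 0,"hand": 0}])

```text
time_s: 14.2
ee_pos: [0.4532, -0.0497, 0.1462]
eef_rot: [-0.69, 0.724, 0.001, -0.001]
force: [0.3, -0.3, -0.7]
finger_gap: 0.0109
grasp_force: 60.2
```

servo_tool(deltas=[{"linear": [0,0,0.025],"roll": 0,"hand": 0},{"linear": [0,0,0.05],"roll": 0,"hand": 0},{"linear": [0,0,0.065],"roll": 0,"hand": 0},{"linear": [0,0,0.076],"roll": 0,"hand": 0},{"linear": [0,0,0.076],"roll": 0,"hand": 0}])

```text
time_s: 14.7
ee_pos: [0.4571, -0.051, 0.0692]
eef_rot: [-0.69, 0.724, 0.001, -0.001]
force: [-1.1, -0.1, -0.2]
finger_gap: 0.0107
grasp_force: 60.2
```

Run:
```python
from h import *
st()
camera('wrist');P=camera_params('wrist')
for d in tip_of('wrist','holder1')[:5]: print(np.round(d['position']),round(d['conf'],2),np.round(atz('wrist',d['position'],.071,P),3))
for d in tip_of('wrist','tray')[:5]: print('tray',np.round(d['position']),round(d['conf'],2),np.round(atz('wrist',d['position'],.0,P),3))
```

```text
t 14.7 p [ 0.4571 -0.051   0.0692] gap 0.0107 F [-1.1 -0.1 -0.2] gf 60.2
toolx [-0.049 -0.999  0.001] tooly [-0.999  0.049  0.003]
[264. 275.] 0.87 [ 0.457 -0.062  0.071]
tray [ 58. 250.] 0.81 [ 0.466 -0.154  0.   ]
```

servo_tool(deltas=[{"linear": [0,0,0.001],"roll": 0,"hand": 0.3},{"linear": [0,0,0.001],"roll": 0,"hand": 0.5},{"linear": [0,0,0.001],"roll": 0,"hand": 0.5},{"linear": [0,0,-0.04],"roll": 0,"hand": 0.5},{"linear": [0,0,-0.08],"roll": 0,"hand": 0.5}])

```text
time_s: 15.35
ee_pos: [0.4572, -0.051, 0.1509]
eef_rot: [-0.69, 0.724, 0.001, -0.001]
force: [0.6, 0.1, 0.6]
finger_gap: 0.0429
grasp_force: 0.0
```

servo_tool(deltas=[{"linear": [0.03,-0.04,0],"roll": 0,"hand": 0.5},{"linear": [0.06,-0.08,0],"roll": 0,"hand": 0.5},{"linear": [0.09,-0.12,0],"roll": 0,"hand": 0.5},{"linear": [0.12,-0.16,0],"roll": 0,"hand": 0.5},{"linear": [0.136,-0.193,0],"roll": 0,"hand": 0.5}])

```text
time_s: 15.85
ee_pos: [0.6455, -0.1987, 0.1499]
eef_rot: [-0.689, 0.725, -0.0, -0.0]
force: [0.7, 0.6, 0.2]
finger_gap: 0.0424
grasp_force: 0.0
```

```bash
python3 look.py 6
python3 - <<'E'
from h import *
delta([.6445,-.196,.098])
E
```

```text
t 15.85 p [ 0.6455 -0.1987  0.1499] gap 0.0424 F [0.7 0.6 0.2] gf 0.0
toolx [-0.05  -0.999  0.   ] tooly [-0.999  0.05   0.   ]
wrist holder1 [354. 480.] 0.94 [ 0.49  -0.083  0.071] [ 0.462 -0.049  0.035]
wrist holder1 [234. 272.] 0.74 [ 0.65  -0.195  0.071] [ 0.651 -0.181  0.035]
wrist tray [237. 467.] 0.8 [ 0.47  -0.154  0.   ]
top holder1 [234. 416.] 0.87 [ 0.561 -0.411  0.071] [ 0.564 -0.421  0.035]
top holder1 [205. 360.] 0.72 [ 0.638 -0.252  0.071] [ 0.643 -0.259  0.035]
top holder1 [201. 339.] 0.48 [ 0.647 -0.195  0.071] [ 0.653 -0.2    0.035]
top tray [268. 319.] 0.96 [ 0.463 -0.15   0.   ]
top tray [199. 216.] 0.72 [0.654 0.15  0.   ]
top tray [207. 360.] 0.32 [ 0.642 -0.267  0.   ]
top rail [204. 322.] 0.47 [ 0.648 -0.154  0.   ]
top cap_top [201. 219.] 0.59 [0.623 0.128 0.174]
top cap_top [193. 214.] 0.51 [0.644 0.141 0.174]
scene holder1 [284. 228.] 0.9 [ 0.649 -0.253  0.071] [ 0.629 -0.237  0.035]
scene holder1 [175. 296.] 0.64 [0.524 0.191 0.071] [0.5   0.223 0.035]
scene holder1 [317. 160.] 0.61 [ 0.589 -0.433  0.071] [ 0.568 -0.423  0.035]
scene holder1 [271. 243.] 0.55 [ 0.649 -0.196  0.071] [ 0.629 -0.178  0.035]
scene tray [245. 209.] 0.82 [ 0.47  -0.156  0.   ]
scene rail [279. 254.] 0.66 [ 0.653 -0.162  0.   ]
scene cap_top [176. 323.] 0.44 [0.654 0.147 0.174]
t 16.6 p [ 0.644  -0.1959  0.1506] gap 0.0426 F [-0.1  0.2 -0.1] gf 0.0
toolx [-0.049 -0.999 -0.   ] tooly [-0.999  0.049 -0.   ]
linear [ 0.0001 -0.0005  0.0526]
```

servo_tool(deltas=[{"linear": [0,-0.001,0.03],"roll": 0,"hand": 0.5},{"linear": [0,-0.001,0.053],"roll": 0,"hand": 0.5},{"linear": [0,-0.001,0.053],"roll": 0,"hand": 0.5},{"linear": [0,-0.001,0.053],"roll": 0,"hand": 0},{"linear": [0,-0.001,0.053],"roll": 0,"hand": 0}])

```text
time_s: 17.1
ee_pos: [0.6461, -0.1965, 0.0992]
eef_rot: [-0.69, 0.724, -0.001, 0.001]
force: [-0.6, -0.0, 1.2]
finger_gap: 0.0146
grasp_force: 0.0
```

servo_tool(deltas=[{"linear": [0,0,0],"roll": 0,"hand": 0},{"linear": [0,0,0],"roll": 0,"hand": 0},{"linear": [0,0,0],"roll": 0,"hand": 0},{"linear": [0,0,0],"roll": 0,"hand": 0}])

```text
time_s: 17.5
ee_pos: [0.6462, -0.1964, 0.0994]
eef_rot: [-0.69, 0.724, -0.002, 0.001]
force: [0.1, 0.2, 6.2]
finger_gap: 0.011
grasp_force: 61.3
```

servo_tool(deltas=[{"linear": [0,0,-0.004],"roll": 0,"hand": 0},{"linear": [0,0,-0.008],"roll": 0,"hand": 0},{"linear": [0,0,-0.012],"roll": 0,"hand": 0},{"linear": [0,0,-0.03],"roll": 0,"hand": 0},{"linear": [0,0,-0.05],"roll": 0,"hand": 0}])

```text
time_s: 18.0
ee_pos: [0.6444, -0.196, 0.1465]
eef_rot: [-0.69, 0.724, 0.001, -0.001]
force: [0.3, 0.5, -1.2]
finger_gap: 0.0105
grasp_force: 60.5
```

servo_tool(deltas=[{"linear": [-0.017,0.045,0],"roll": 0,"hand": 0},{"linear": [-0.034,0.09,0],"roll": 0,"hand": 0},{"linear": [-0.051,0.135,0],"roll": 0,"hand": 0},{"linear": [-0.068,0.18,0],"roll": 0,"hand": 0},{"linear": [-0.068,0.185,0],"roll": 0,"hand": 0}])

```text
time_s: 18.5
ee_pos: [0.4573, -0.1177, 0.1465]
eef_rot: [-0.69, 0.724, 0.002, -0.001]
force: [0.4, -0.1, -1.9]
finger_gap: 0.0108
grasp_force: 60.5
```

Run:
```python
from h import *
st()
camera('wrist');P=camera_params('wrist')
for d in tip_of('wrist','holder1')[:5]: print(np.round(d['position']),round(d['conf'],2),np.round(atz('wrist',d['position'],.12,P),3))
for d in tip_of('wrist','tray')[:5]: print('tray',np.round(d['position']),round(d['conf'],2),np.round(atz('wrist',d['position'],.0,P),3))
```

```text
t 18.5 p [ 0.4573 -0.1177  0.1465] gap 0.0108 F [ 0.4 -0.1 -1.9] gf 60.5
toolx [-0.048 -0.999 -0.001] tooly [-0.999  0.048  0.005]
[262. 275.] 0.83 [ 0.459 -0.117  0.12 ]
tray [156. 261.] 0.65 [ 0.47  -0.156  0.   ]
```

servo_tool(deltas=[{"linear": [0,-0.002,0.025],"roll": 0,"hand": 0},{"linear": [0,-0.002,0.05],"roll": 0,"hand": 0},{"linear": [0,-0.002,0.065],"roll": 0,"hand": 0},{"linear": [0,-0.002,0.077],"roll": 0,"hand": 0},{"linear": [0,-0.002,0.077],"roll": 0,"hand": 0}])

```text
time_s: 19.15
ee_pos: [0.4668, -0.1197, 0.0692]
eef_rot: [-0.69, 0.724, 0.0, -0.001]
force: [0.5, -0.3, -2.5]
finger_gap: 0.011
grasp_force: 61.1
```

servo_tool(deltas=[{"linear": [0,0,0.001],"roll": 0,"hand": 0.3},{"linear": [0,0,0.001],"roll": 0,"hand": 0.5},{"linear": [0,0,0.001],"roll": 0,"hand": 0.5},{"linear": [0,0,-0.04],"roll": 0,"hand": 0.5},{"linear": [0,0,-0.08],"roll": 0,"hand": 0.5}])

```text
time_s: 19.65
ee_pos: [0.4651, -0.1194, 0.1511]
eef_rot: [-0.69, 0.724, 0.001, -0.001]
force: [1.2, 0.3, -0.5]
finger_gap: 0.0429
grasp_force: 0.0
```

servo_tool(deltas=[{"linear": [0.03,-0.04,0],"roll": 0,"hand": 0.5},{"linear": [0.06,-0.08,0],"roll": 0,"hand": 0.5},{"linear": [0.09,-0.12,0],"roll": 0,"hand": 0.5},{"linear": [0.12,-0.16,0],"roll": 0,"hand": 0.5},{"linear": [0.13,-0.187,0],"roll": 0,"hand": 0.5}])

```text
time_s: 20.15
ee_pos: [0.6475, -0.2613, 0.1496]
eef_rot: [-0.689, 0.725, -0.0, -0.0]
force: [0.9, 0.0, 0.2]
finger_gap: 0.0428
grasp_force: 0.0
```

```bash
python3 look.py 7|grep -v -e rail -e cap
python3 - <<'E'
from h import *
delta([.6425,-.258,.098])
E
```

```text
t 20.15 p [ 0.6475 -0.2613  0.1496] gap 0.0428 F [0.9 0.  0.2] gf 0.0
toolx [-0.051 -0.999  0.001] tooly [-0.999  0.051  0.   ]
wrist holder1 [350. 476.] 0.93 [ 0.494 -0.148  0.071] [ 0.467 -0.115  0.035]
wrist tray [291. 465.] 0.85 [ 0.465 -0.157  0.   ]
top holder1 [206. 361.] 0.68 [ 0.636 -0.254  0.071] [ 0.642 -0.261  0.035]
top holder1 [271. 281.] 0.63 [ 0.451 -0.038  0.071] [ 0.452 -0.039  0.035]
scene holder1 [319. 158.] 0.87 [ 0.59  -0.439  0.071] [ 0.569 -0.429  0.035]
scene holder1 [284. 226.] 0.7 [ 0.644 -0.255  0.071] [ 0.625 -0.239  0.035]
scene holder1 [215. 231.] 0.54 [ 0.487 -0.071  0.071] [ 0.461 -0.048  0.035]
scene tray [244. 208.] 0.94 [ 0.464 -0.155  0.   ]
scene tray [217. 232.] 0.57 [ 0.445 -0.029  0.   ]
t 20.9 p [ 0.646  -0.2581  0.1505] gap 0.0424 F [-1.  -0.7  0.5] gf 0.0
toolx [-0.049 -0.999  0.   ] tooly [-0.999  0.049 -0.   ]
linear [0.0001 0.0035 0.0525]
```

View pics/wrist_7.png

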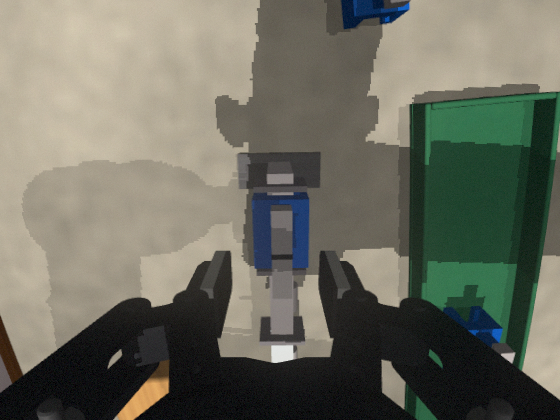

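The third holder is centred under the jaws (about (282,232)). Holder5 shows at the top (375,10) and the second holder stands in the tray (475,330).

servo_tool(deltas=[{"linear": [0,0.0035,0.03],"roll": 0,"hand": 0.5},{"linear": [0,0.0035,0.053],"roll": 0,"hand": 0.5},{"linear": [0,0.0035,0.053],"roll": 0,"hand": 0.5},{"linear": [0,0.0035,0.053],"roll": 0,"hand": 0},{"linear": [0,0.0035,0.053],"roll": 0,"hand": 0}])

```text
time_s: 21.4
ee_pos: [0.6436, -0.2585, 0.0992]
eef_rot: [-0.69, 0.724, -0.001, 0.001]
force: [-0.1, 0.2, -0.1]
finger_gap: 0.0141
grasp_force: 0.0
```

servo_tool(deltas=[{"linear": [0,0,0],"roll": 0,"hand": 0},{"linear": [0,0,0],"roll": 0,"hand": 0},{"linear": [0,0,0],"roll": 0,"hand": 0},{"linear": [0,0,0],"roll": 0,"hand": 0}])

```text
time_s: 21.8
ee_pos: [0.6437, -0.2585, 0.0994]
eef_rot: [-0.69, 0.724, -0.002, 0.001]
force: [0.1, 1.0, 5.9]
finger_gap: 0.0107
grasp_force: 60.9
```

servo_tool(deltas=[{"linear": [0,0,-0.004],"roll": 0,"hand": 0},{"linear": [0,0,-0.008],"roll": 0,"hand": 0},{"linear": [0,0,-0.012],"roll": 0,"hand": 0},{"linear": [0,0,-0.03],"roll": 0,"hand": 0},{"linear": [0,0,-0.05],"roll": 0,"hand": 0}])

```text
time_s: 22.3
ee_pos: [0.6419, -0.2578, 0.1463]
eef_rot: [-0.69, 0.724, 0.001, -0.001]
force: [0.1, 0.4, -1.1]
finger_gap: 0.0112
grasp_force: 60.2
```

servo_tool(deltas=[{"linear": [-0.016,0.045,0],"roll": 0,"hand": 0},{"linear": [-0.032,0.09,0],"roll": 0,"hand": 0},{"linear": [-0.048,0.135,0],"roll": 0,"hand": 0},{"linear": [-0.0625,0.178,0],"roll": 0,"hand": 0},{"linear": [-0.0625,0.178,0],"roll": 0,"hand": 0}])

```text
time_s: 22.8
ee_pos: [0.4608, -0.1851, 0.1462]
eef_rot: [-0.69, 0.724, 0.003, -0.001]
force: [1.3, -0.1, 0.0]
finger_gap: 0.0103
grasp_force: 60.3
```

Run:
```python
from h import *
st()
camera('wrist');P=camera_params('wrist')
for d in tip_of('wrist','holder1')[:5]: print(np.round(d['position']),round(d['conf'],2),np.round(atz('wrist',d['position'],.12,P),3))
for d in tip_of('wrist','tray')[:5]: print('tray',np.round(d['position']),round(d['conf'],2),np.round(atz('wrist',d['position'],.0,P),3))
```

```text
t 22.8 p [ 0.4608 -0.1851  0.1462] gap 0.0103 F [ 1.3 -0.1  0. ] gf 60.3
toolx [-0.049 -0.999 -0.002] tooly [-0.999  0.049  0.006]
[360. 282.] 0.83 [ 0.463 -0.12   0.12 ]
```

servo_tool(deltas=[{"linear": [0,0,0.025],"roll": 0,"hand": 0},{"linear": [0,0,0.05],"roll": 0,"hand": 0},{"linear": [0,0,0.065],"roll": 0,"hand": 0},{"linear": [0,0,0.077],"roll": 0,"hand": 0},{"linear": [0,0,0.077],"roll": 0,"hand": 0}])

```text
time_s: 23.45
ee_pos: [0.4688, -0.1873, 0.0691]
eef_rot: [-0.69, 0.724, 0.0, -0.001]
force: [0.4, 0.6, -0.3]
finger_gap: 0.0111
grasp_force: 60.9
```

servo_tool(deltas=[{"linear": [0,0,0.001],"roll": 0,"hand": 0.3},{"linear": [0,0,0.001],"roll": 0,"hand": 0.5},{"linear": [0,0,0.001],"roll": 0,"hand": 0.5},{"linear": [0,0,-0.05],"roll": 0,"hand": 0.5},{"linear": [0,0,-0.1],"roll": 0,"hand": 0.5}])

```text
time_s: 23.95
ee_pos: [0.4669, -0.1869, 0.1699]
eef_rot: [-0.69, 0.724, 0.001, -0.001]
force: [1.3, -0.2, 0.5]
finger_gap: 0.0427
grasp_force: 0.0
```

servo_tool(deltas=[{"linear": [0.04,-0.025,0],"roll": 0,"hand": 0.5},{"linear": [0.08,-0.05,-0.01],"roll": 0,"hand": 0.5},{"linear": [0.12,-0.075,-0.02],"roll": 0,"hand": 0.5},{"linear": [0.16,-0.1,-0.03],"roll": 0,"hand": 0.5},{"linear": [0.17,-0.105,-0.03],"roll": 0,"hand": 0.5}])

```text
time_s: 24.45
ee_pos: [0.5658, -0.3659, 0.1993]
eef_rot: [-0.689, 0.725, -0.001, -0.0]
force: [0.8, 0.1, -0.1]
finger_gap: 0.0428
grasp_force: 0.0
```

```bash
python3 look.py 8|grep -v -e rail -e cap
python3 - <<'E'
from h import *
a=cv2.imread('pics/top_8.png')[150:330,200:440];b=cv2.imread('pics/wrist_8.png')
cv2.imwrite('pics/c8.png',np.vstack([cv2.resize(a,(400,300),interpolation=cv2.INTER_CUBIC),cv2.resize(b,(400,300))]))
E
```

```text
t 24.45 p [ 0.5658 -0.3659  0.1993] gap 0.0428 F [ 0.8  0.1 -0.1] gf 0.0
toolx [-0.051 -0.999  0.002] tooly [-0.999  0.051 -0.001]
wrist holder1 [134. 268.] 0.67 [ 0.568 -0.422  0.071] [ 0.569 -0.42   0.035]
wrist holder1 [351. 371.] 0.47 [ 0.48  -0.212  0.071] [ 0.468 -0.18   0.035]
top holder1 [271. 283.] 0.76 [ 0.452 -0.044  0.071] [ 0.452 -0.046  0.035]
top holder1 [268. 311.] 0.73 [ 0.461 -0.12   0.071] [ 0.462 -0.124  0.035]
top holder1 [269. 333.] 0.62 [ 0.461 -0.181  0.071] [ 0.463 -0.185  0.035]
top holder1 [234. 414.] 0.62 [ 0.562 -0.405  0.071] [ 0.565 -0.416  0.035]
scene holder1 [230. 214.] 0.97 [ 0.488 -0.144  0.071] [ 0.463 -0.124  0.035]
scene holder1 [318. 161.] 0.83 [ 0.593 -0.433  0.071] [ 0.572 -0.423  0.035]
scene holder1 [242. 202.] 0.8 [ 0.493 -0.197  0.071] [ 0.468 -0.179  0.035]
scene holder1 [215. 231.] 0.74 [ 0.484 -0.07   0.071] [ 0.459 -0.047  0.035]
scene tray [241. 206.] 0.65 [ 0.453 -0.15   0.   ]
scene tray [126. 297.] 0.52 [0.301 0.48  0.   ]
```

View pics/c8.png

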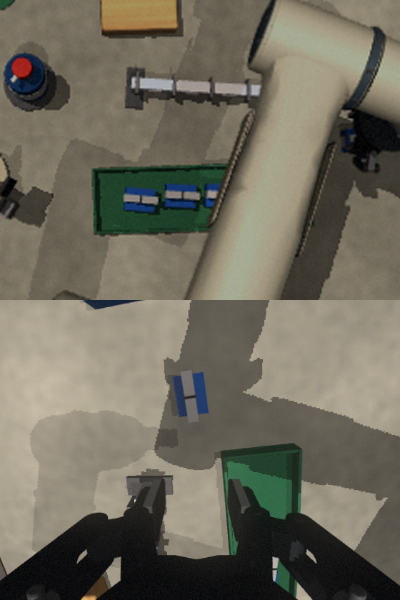

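All three rail holders stand in the tray and the rail is empty. In the wrist part holder5 is at about (190,395), with its bar from (182,372) to (196,420).

Run:
```python
from h import *
a=atz('wrist',(72*1.4,182*1.4),.068);b=atz('wrist',(120*1.4,196*1.4),.068);d=b-a
y=np.arctan2(d[1],d[0]);print(a,b,np.linalg.norm(d),np.degrees(y),(a+b)/2)
delta([*((a+b)/2)[:2],.065],y-np.pi/2)
```

```text
[ 0.5755632  -0.44385388  0.068     ] [ 0.56311297 -0.39121404  0.068     ] 0.05409215666388947 103.306904392259 [ 0.56933809 -0.41753396  0.068     ]
t 25.2 p [ 0.5644 -0.3617  0.1994] gap 0.0427 F [ 0.2 -0.4 -0.1] gf 0.0
toolx [-0.049 -0.999  0.   ] tooly [-0.999  0.049 -0.   ]
linear [ 0.0555 -0.0076  0.1344]
roll (down tool) -0.0447 rad 0.281 j6 0.289
```

servo_tool(deltas=[{"linear": [0.03,-0.004,0.03],"roll": -0.02,"hand": 0.5},{"linear": [0.056,-0.0075,0.06],"roll": -0.04,"hand": 0.5},{"linear": [0.056,-0.0075,0.1],"roll": -0.045,"hand": 0.5},{"linear": [0.056,-0.0075,0.125],"roll": -0.045,"hand": 0.5},{"linear": [0.056,-0.0075,0.135],"roll": -0.045,"hand": 0.5}])

```text
time_s: 25.7
ee_pos: [0.5675, -0.4174, 0.0605]
eef_rot: [0.785, -0.62, -0.003, 0.0]
force: [-0.7, 0.9, 0.5]
finger_gap: 0.0426
grasp_force: 0.0
```

servo_tool(deltas=[{"linear": [0,0,0],"roll": 0,"hand": 0.5},{"linear": [0,0,0],"roll": 0,"hand": 0},{"linear": [0,0,0],"roll": 0,"hand": 0},{"linear": [0,0,0],"roll": 0,"hand": 0},{"linear": [0,0,0],"roll": 0,"hand": 0}])

```text
time_s: 26.2
ee_pos: [0.5705, -0.4188, 0.0669]
eef_rot: [0.785, -0.62, 0.002, -0.0]
force: [-0.0, -0.1, 6.1]
finger_gap: 0.0107
grasp_force: 62.4
```

servo_tool(deltas=[{"linear": [0,0,0],"roll": 0,"hand": 0},{"linear": [0,0,0],"roll": 0,"hand": 0},{"linear": [0,0,-0.03],"roll": 0,"hand": 0},{"linear": [0,0,-0.07],"roll": 0,"hand": 0},{"linear": [0,0,-0.085],"roll": 0,"hand": 0}])

```text
time_s: 26.7
ee_pos: [0.5704, -0.4192, 0.1543]
eef_rot: [0.785, -0.62, 0.003, -0.0]
force: [0.4, -0.5, 0.3]
finger_gap: 0.0107
grasp_force: 61.4
```

Run:
```python
from h import *
delta([.471,-.255,.15],np.radians(3))
camera('wrist');P=camera_params('wrist')
for d in tip_of('wrist','holder1')[:5]: print(np.round(d['position']),round(d['conf'],2))
for c in('top','scene'):
  camera(c)
  for d in tip_of(c,'tray')[:2]: print('tray',np.round(d['position']),round(d['conf'],2),np.round(atz(c,d['position'],.0),3))
```

```text
t 26.7 p [ 0.5704 -0.4192  0.1543] gap 0.0107 F [ 0.4 -0.5  0.3] gf 61.4
toolx [ 0.232 -0.973  0.005] tooly [-0.973 -0.232 -0.004]
linear [-0.1828  0.0586  0.0032]
roll (down tool) 0.029 rad -0.182 j6 0.647
[251. 274.] 0.82
tray [266. 322.] 0.63 [ 0.472 -0.158  0.   ]
tray [258. 179.] 0.23 [0.483 0.25  0.   ]
tray [246. 208.] 0.97 [ 0.471 -0.159  0.   ]
```

servo_tool(deltas=[{"linear": [-0.045,0.015,0],"roll": 0.015,"hand": 0},{"linear": [-0.09,0.03,0],"roll": 0.029,"hand": 0},{"linear": [-0.135,0.045,0],"roll": 0.029,"hand": 0},{"linear": [-0.18,0.058,0],"roll": 0.029,"hand": 0},{"linear": [-0.183,0.058,0],"roll": 0.029,"hand": 0}])

```text
time_s: 27.5
ee_pos: [0.466, -0.2496, 0.1477]
eef_rot: [0.726, -0.688, -0.003, 0.001]
force: [0.4, -1.1, -0.4]
finger_gap: 0.0108
grasp_force: 61.4
```

servo_tool(deltas=[{"linear": [0,0,0.03],"roll": 0,"hand": 0},{"linear": [0,0,0.06],"roll": 0,"hand": 0},{"linear": [0,0,0.075],"roll": 0,"hand": 0},{"linear": [0,0,0.082],"roll": 0,"hand": 0},{"linear": [0,0,0.082],"roll": 0,"hand": 0}])

```text
time_s: 28.0
ee_pos: [0.4692, -0.2537, 0.0707]
eef_rot: [0.726, -0.688, -0.0, 0.001]
force: [-12.4, 8.9, 34.1]
finger_gap: 0.0106
grasp_force: 68.7
```

servo_tool(deltas=[{"linear": [0,0,0],"roll": 0,"hand": 0},{"linear": [0,0,0],"roll": 0,"hand": 0}])

```text
time_s: 28.2
ee_pos: [0.4692, -0.2537, 0.0707]
eef_rot: [0.726, -0.688, -0.0, 0.001]
force: [-12.5, 9.7, 32.4]
finger_gap: 0.0107
grasp_force: 68.7
```

servo_tool(deltas=[{"linear": [0,0,0.0005],"roll": 0,"hand": 0.3},{"linear": [0,0,0.0005],"roll": 0,"hand": 0.5},{"linear": [0,0,0.0005],"roll": 0,"hand": 0.5},{"linear": [0,0,-0.05],"roll": 0,"hand": 0.5},{"linear": [0,0,-0.1],"roll": 0,"hand": 0.5}])

```text
time_s: 28.7
ee_pos: [0.4691, -0.2534, 0.1661]
eef_rot: [0.725, -0.689, -0.002, 0.001]
force: [1.8, -0.3, 1.2]
finger_gap: 0.0427
grasp_force: 0.0
```

servo_tool(deltas=[{"linear": [0,0,-0.05],"roll": 0,"hand": 0.5},{"linear": [0,0,-0.1],"roll": 0,"hand": 0.5},{"linear": [0,0,-0.13],"roll": 0,"hand": 0.5},{"linear": [0,0,-0.13],"roll": 0,"hand": 0.5}])

```text
time_s: 29.1
ee_pos: [0.4721, -0.2547, 0.3015]
eef_rot: [0.725, -0.689, 0.004, -0.002]
force: [-0.2, 0.4, -0.3]
finger_gap: 0.0426
grasp_force: 0.0
```

```bash
python3 look.py 9|grep -v -e rail -e cap
python3 - <<'E'
from h import *
a=cv2.imread('pics/scene_9.png')[100:350,120:400];b=cv2.imread('pics/wrist_9.png')
cv2.imwrite('pics/c9.png',np.vstack([cv2.resize(a,(336,300),interpolation=cv2.INTER_CUBIC),cv2.resize(b,(336,252))]))
s,M=st();print(s['joint_pos'])
E
```

```text
t 29.1 p [ 0.4721 -0.2547  0.3015] gap 0.0426 F [-0.2  0.4 -0.3] gf 0.0
toolx [ 0.052 -0.999  0.004] tooly [-0.999 -0.052 -0.008]
wrist holder1 [229. 274.] 0.93 [ 0.47  -0.195  0.071] [ 0.47  -0.181  0.035]
wrist holder1 [172. 280.] 0.91 [ 0.466 -0.263  0.071] [ 0.465 -0.256  0.035]
wrist holder1 [273. 275.] 0.69 [ 0.466 -0.137  0.071] [ 0.465 -0.117  0.035]
wrist holder1 [321. 276.] 0.63 [ 0.46  -0.068  0.071] [ 0.459 -0.042  0.035]
wrist tray [294.  74.] 0.44 [ 0.774 -0.043  0.   ]
top holder1 [272. 280.] 0.57 [ 0.45  -0.037  0.071] [ 0.451 -0.038  0.035]
scene holder1 [242. 200.] 0.77 [ 0.49  -0.2    0.071] [ 0.465 -0.182  0.035]
scene holder1 [229. 215.] 0.73 [ 0.487 -0.14   0.071] [ 0.462 -0.119  0.035]
scene holder1 [215. 233.] 0.65 [ 0.49  -0.067  0.071] [ 0.465 -0.044  0.035]
scene holder1 [257. 183.] 0.58 [ 0.494 -0.269  0.071] [ 0.469 -0.253  0.035]
scene holder1 [126. 299.] 0.4 [0.369 0.405 0.071] [0.339 0.445 0.035]
scene tray [245. 205.] 0.83 [ 0.462 -0.164  0.   ]
scene tray [171. 365.] 0.5 [0.646 0.426 0.   ]
t 29.85 p [ 0.4704 -0.2536  0.2968] gap 0.0426 F [0.7 0.2 0.7] gf 0.0
toolx [ 0.052 -0.999  0.   ] tooly [-0.999 -0.052 -0.   ]
[-2.01377958e-01  2.14888658e-01  1.77404916e-01  2.93281501e-05
 -1.53322566e+00  2.53133594e-01]
```

View pics/c9.png

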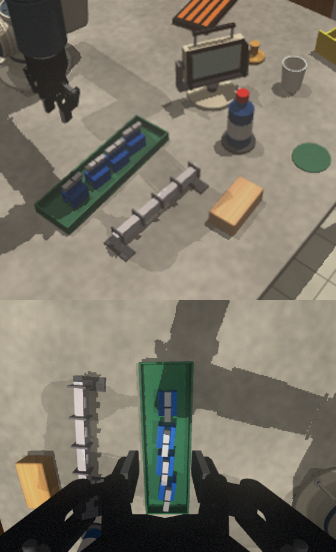

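All four holders stand in the tray. Next is the screen: I move back over the bar and line up with it.

servo_tool(deltas=[{"linear": [-0.05,-0.004,0],"roll": 0,"hand": 0.5},{"linear": [-0.1,-0.008,0],"roll": 0,"hand": 0.5},{"linear": [-0.15,-0.012,0],"roll": 0,"hand": 0.5},{"linear": [-0.2,-0.016,0],"roll": 0,"hand": 0.5},{"linear": [-0.25,-0.02,0],"roll": 0,"hand": 0.5}])

```text
time_s: 30.35
ee_pos: [0.477, -0.0018, 0.2971]
eef_rot: [0.725, -0.689, 0.0, -0.0]
force: [1.6, 0.6, -0.4]
finger_gap: 0.0428
grasp_force: 0.0
```

servo_tool(deltas=[{"linear": [-0.05,-0.004,0],"roll": 0.02,"hand": 0.5},{"linear": [-0.1,-0.008,0],"roll": 0.04,"hand": 0.5},{"linear": [-0.15,-0.012,0],"roll": 0.06,"hand": 0.5},{"linear": [-0.2,-0.016,0],"roll": 0.08,"hand": 0.5},{"linear": [-0.25,-0.02,0],"roll": 0.092,"hand": 0.5}])

```text
time_s: 30.85
ee_pos: [0.4839, 0.2454, 0.2971]
eef_rot: [-0.497, 0.868, 0.0, 0.0]
force: [0.9, 0.5, 0.2]
finger_gap: 0.0426
grasp_force: 0.0
```

servo_tool(deltas=[{"linear": [0,0,0],"roll": 0,"hand": 0.5},{"linear": [0,0,0],"roll": 0,"hand": 0.5}])

```text
time_s: 31.05
ee_pos: [0.4841, 0.2443, 0.2963]
eef_rot: [-0.5, 0.866, -0.0, -0.001]
force: [0.7, -0.4, 0.7]
finger_gap: 0.0428
grasp_force: 0.0
```

Run:
```python
from h import *
im=camera('wrist');cv2.imwrite('pics/w10.png',im);P=camera_params('wrist')
for n,z in(('screen_bar',.225),('screen_center',.13)):
  for d in tip_of('wrist',n)[:2]: print(n,np.round(d['position']),round(d['conf'],2),np.round(atz('wrist',d['position'],z,P),3))
print(proj('wrist',[.482,.246,.225]))
delta([.482,.246,.2235],np.radians(-30.3))
for c in('top','scene'):
  camera(c)
  for d in tip_of(c,'tray')[:2]: print('tray',np.round(d['position']),round(d['conf'],2),np.round(atz(c,d['position'],.0),3))
  for d in tip_of(c,'holder1')[:5]: print('h',np.round(d['position']),round(d['conf'],2),np.round(atz(c,d['position'],.04),3))
```

```text
screen_bar [230. 275.] 0.96 [0.484 0.244 0.225]
[230.9918727  281.04796341]
t 31.2 p [0.4845 0.2424 0.2972] gap 0.0428 F [0.1 0.2 0.5] gf 0.0
toolx [-0.503 -0.864 -0.   ] tooly [-0.864  0.503 -0.   ]
linear [-0.0019  0.004   0.0737]
roll (down tool) 0.0003 rad -0.002 j6 -1.28
tray [266. 320.] 0.9 [ 0.469 -0.153  0.   ]
h [266. 333.] 0.68 [ 0.469 -0.185  0.04 ]
h [267. 311.] 0.62 [ 0.465 -0.123  0.04 ]
h [266. 360.] 0.56 [ 0.47  -0.259  0.04 ]
h [274. 283.] 0.49 [ 0.445 -0.046  0.04 ]
tray [245. 208.] 0.89 [ 0.466 -0.158  0.   ]
h [257. 181.] 0.95 [ 0.467 -0.257  0.04 ]
h [242. 202.] 0.74 [ 0.474 -0.182  0.04 ]
h [212. 232.] 0.68 [ 0.458 -0.039  0.04 ]
```

View pics/w10.png

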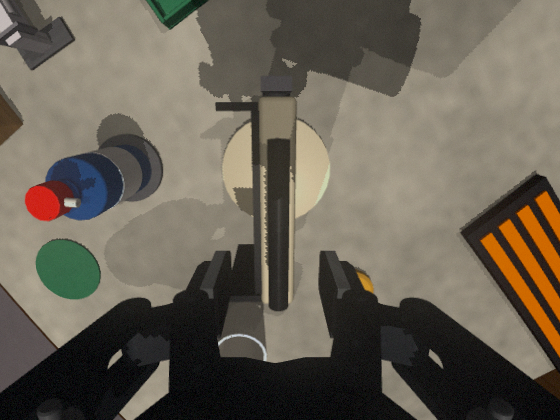

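The bar lies upright at cols 267–289 and is centred between the jaws. I'm gripping it and swivelling towards the tray.

servo_tool(deltas=[{"linear": [-0.001,0.003,0.04],"roll": 0,"hand": 0.5},{"linear": [-0.001,0.003,0.074],"roll": 0,"hand": 0.5},{"linear": [-0.001,0.003,0.074],"roll": 0,"hand": 0.5},{"linear": [-0.001,0.003,0.074],"roll": 0,"hand": 0.0},{"linear": [-0.001,0.003,0.074],"roll": 0,"hand": 0.0}])

```text
time_s: 32.0
ee_pos: [0.4834, 0.2462, 0.2253]
eef_rot: [-0.499, 0.867, -0.0, 0.002]
force: [-1.5, 1.2, 2.1]
finger_gap: 0.0145
grasp_force: 1.7
```

servo_tool(deltas=[{"linear": [0,0,0],"roll": 0,"hand": 0.0},{"linear": [0,0,0],"roll": 0,"hand": 0.0},{"linear": [0,0,0],"roll": 0,"hand": 0.0},{"linear": [0,0,0],"roll": 0,"hand": 0.0}])

```text
time_s: 32.4
ee_pos: [0.4834, 0.2462, 0.2254]
eef_rot: [-0.499, 0.867, -0.0, 0.002]
force: [-0.1, -0.5, 5.9]
finger_gap: 0.0117
grasp_force: 58.9
```

servo_tool(deltas=[{"linear": [0,0,0],"roll": 0.012,"hand": 0.0},{"linear": [0,0,0],"roll": 0.024,"hand": 0.0},{"linear": [0,0,0],"roll": 0.036,"hand": 0.0},{"linear": [0,0,0],"roll": 0.048,"hand": 0.0},{"linear": [0,0,0],"roll": 0.06,"hand": 0.0}])

```text
time_s: 32.9
ee_pos: [0.4835, 0.2463, 0.2254]
eef_rot: [-0.327, 0.945, 0.0, 0.003]
force: [-0.9, 1.0, 5.2]
finger_gap: 0.0118
grasp_force: 59.0
```

servo_tool(deltas=[{"linear": [0,0,0],"roll": 0.012,"hand": 0.0},{"linear": [0,0,0],"roll": 0.024,"hand": 0.0},{"linear": [0,0,0],"roll": 0.036,"hand": 0.0},{"linear": [0,0,0],"roll": 0.048,"hand": 0.0},{"linear": [0,0,0],"roll": 0.06,"hand": 0.0}])

```text
time_s: 33.4
ee_pos: [0.4837, 0.2464, 0.2254]
eef_rot: [-0.144, 0.99, 0.001, 0.003]
force: [0.7, 0.1, 5.3]
finger_gap: 0.0122
grasp_force: 59.0
```

servo_tool(deltas=[{"linear": [0,0,0],"roll": 0.012,"hand": 0.0},{"linear": [0,0,0],"roll": 0.024,"hand": 0.0},{"linear": [0,0,0],"roll": 0.036,"hand": 0.0},{"linear": [0,0,0],"roll": 0.048,"hand": 0.0},{"linear": [0,0,0],"roll": 0.052,"hand": 0.0}])

```text
time_s: 33.9
ee_pos: [0.4839, 0.2463, 0.2254]
eef_rot: [0.019, 1.0, 0.001, 0.003]
force: [0.3, 0.6, 5.1]
finger_gap: 0.0119
grasp_force: 58.9
```

Run:
```python
from h import *
s,M=st();print(np.degrees(np.arctan2(M[1,1],M[0,1])),s['joint_pos'][5])
im=camera('scene')
a=im[60:240,200:440]
im=camera('top');b=im[150:330,100:340]
cv2.imwrite('pics/c11.png',cv2.resize(np.hstack([b,a]),(800,300),interpolation=cv2.INTER_CUBIC))
```

```text
t 33.9 p [0.4839 0.2463 0.2254] gap 0.0119 F [0.3 0.6 5.1] gf 58.9
toolx [-0.999  0.038 -0.005] tooly [0.038 0.999 0.003]
87.82158201459025 -2.3696962692795087
```

View pics/c11.png

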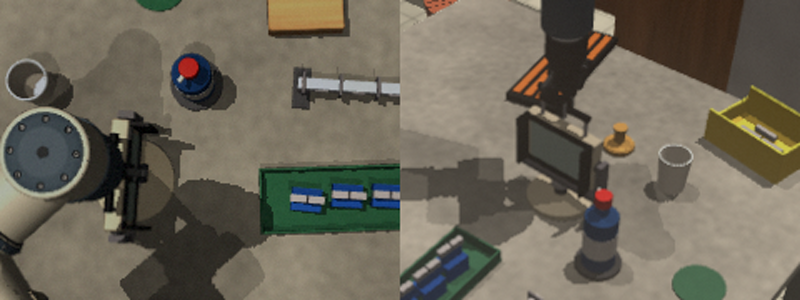

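The screen now faces the tray. I'm tilting it back along the arc.

servo_tool(deltas=[{"linear": [0,0.01,0.0005],"roll": 0,"hand": 0.0},{"linear": [0,0.02,0.002],"roll": 0,"hand": 0.0},{"linear": [0,0.03,0.005],"roll": 0,"hand": 0.0},{"linear": [0,0.04,0.009],"roll": 0,"hand": 0.0},{"linear": [0,0.0475,0.0125],"roll": 0,"hand": 0.0}])

```text
time_s: 34.5
ee_pos: [0.4851, 0.2921, 0.2118]
eef_rot: [0.018, 1.0, -0.001, 0.002]
force: [5.3, -6.3, 2.1]
finger_gap: 0.0117
grasp_force: 62.0
```

servo_tool(deltas=[{"linear": [0,0,0],"roll": 0,"hand": 0.0},{"linear": [0,0,0],"roll": 0,"hand": 0.0},{"linear": [0,0,0],"roll": 0,"hand": 0.0}])

```text
time_s: 34.8
ee_pos: [0.4852, 0.2931, 0.2112]
eef_rot: [0.018, 1.0, 0.0, 0.001]
force: [4.8, -2.3, -0.3]
finger_gap: 0.012
grasp_force: 61.8
```

servo_tool(deltas=[{"linear": [0,0,0],"roll": 0,"hand": 0.5},{"linear": [0,0,0],"roll": 0,"hand": 0.5},{"linear": [0,0,0],"roll": 0,"hand": 0.5},{"linear": [0,0,-0.04],"roll": 0,"hand": 0.5},{"linear": [0,0,-0.085],"roll": 0,"hand": 0.5}])

```text
time_s: 35.3
ee_pos: [0.4828, 0.2927, 0.2946]
eef_rot: [0.018, 1.0, -0.001, -0.002]
force: [1.1, 0.8, 0.5]
finger_gap: 0.0427
grasp_force: 0.0
```

servo_tool(deltas=[{"linear": [0.05,0,0],"roll": 0,"hand": 0.5},{"linear": [0.09,0,0],"roll": 0,"hand": 0.5},{"linear": [0.09,0,0],"roll": 0,"hand": 0.5},{"linear": [0.09,0,0],"roll": 0,"hand": 0.5}])

```text
time_s: 35.7
ee_pos: [0.3932, 0.2967, 0.2959]
eef_rot: [0.017, 1.0, 0.001, 0.0]
force: [0.7, -0.2, -0.2]
finger_gap: 0.0425
grasp_force: 0.0
```

Run:
```python
from h import *
st();P={};R_={}
for c in('wrist','top','scene'):
  im=camera(c);P[c]=camera_params(c);cv2.imwrite(f'pics/{c}12.png',im)
  for n,z in(('screen_bar',.212),('screen_center',.13),('tray',0),('cap_top',.174)):
    for d in tip_of(c,n)[:1]: print(c,n,np.round(d['position']),round(d['conf'],2),np.round(atz(c,d['position'],z,P[c]),3)); R_.setdefault(n,[]).append(ray(c,d['position'],P[c]))
for n in R_:
  if len(R_[n])>1: print(n,np.round(tri(R_[n]),4))
a=cv2.imread('pics/scene12.png')[60:240,200:440];b=cv2.imread('pics/top12.png')[150:330,100:340]
cv2.imwrite('pics/c12.png',np.vstack([cv2.resize(np.hstack([b,a]),(640,240)),cv2.copyMakeBorder(cv2.resize(cv2.imread('pics/wrist12.png'),(480,360)),0,0,0,160,0)]))
```

```text
t 35.7 p [0.3932 0.2967 0.2959] gap 0.0425 F [ 0.7 -0.2 -0.2] gf 0.0
toolx [-0.999  0.035 -0.   ] tooly [0.035 0.999 0.001]
wrist screen_bar [330. 274.] 0.64 [0.482 0.292 0.212]
top screen_bar [252. 149.] 0.98 [0.484 0.292 0.212]
top screen_center [254. 173.] 0.68 [0.485 0.247 0.13 ]
top tray [265. 320.] 0.68 [ 0.472 -0.151  0.   ]
top cap_top [192. 216.] 0.71 [0.645 0.136 0.174]
scene screen_bar [123. 306.] 0.84 [0.488 0.278 0.212]
scene screen_center [146. 297.] 0.71 [0.476 0.251 0.13 ]
scene cap_top [177. 324.] 0.47 [0.657 0.145 0.174]
screen_bar [0.4839 0.2907 0.206 ]
screen_center [0.4832 0.2445 0.1375]
cap_top [0.6508 0.1409 0.1715]
```

View pics/c12.png

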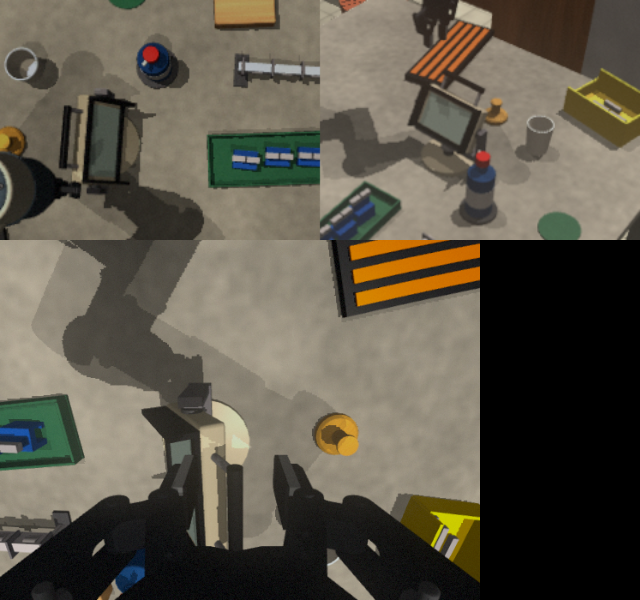

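The screen leans back about 0.5 rad and faces the tray. The holders stand in the tray, the cap is up and the gripper is clear of everything, so I'm handing in.

```bash
python3 -c "
from plant import order
print(order.sign_off())"
```

```text
the job is handed in; nothing more can be done
None
```

I finished every step and handed the job in; the sign-off gave no verdict. The cap was pressed down and let spring back with the screen upright and facing the canister. All four holders I found are in the tray, the screen faces the tray tilted back about 30°, and the wooden block, gauge and pot were not touched.

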